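# Point out the shut valve, then stop the pump

### The arm

A 6-joint arm with a two-finger parallel gripper is mounted at the origin on the work surface. World frame = base frame: x ahead of the robot, y to its left, z up, the work surface at z = 0. Lengths are in m, angles in degrees, forces in N, time in s.
With the tool pointing down it reaches from about 0.4 to 0.825 m from the base axis. Payload 7 kg.
Tool frame: the origin (TCP) lies at the very end of the fingers, on their centre line; the grasp point (between the pads) lies 19 mm behind it (ctrl.pinch_z is the distance from the TCP to the grasp point, in m); z points along the fingers, x is the direction in which the jaws open and shut, and the axes are right-handed (so a half turn about z gives the same grasp; the last joint's range is limited). The gripper opens to 88 mm and grips with 3 to 60 N. Pads are 19 mm wide; open, the fingers measure 130 mm over their backs; the gripper's body (78 mm by 193 mm) begins 47 mm behind the grasp point.
Start: joints at [81.079, 20.546, 0.682, 0, -70.136, -16.507], TCP at [0.29, 0.61, 0.196] pointing down, gripper open.
Joint ranges: [-176.03, 176.03], [-82.01, 121.73], [-58.28, 71.71], [-173.87, 95.51], [-174.79, -0.11], [-173.66, 173.66]. Speed limits (degrees/s): [136.94, 136.94, 172.46, 180, 180, 180].

### API

Orientations are given as [roll, pitch, yaw] about the fixed x, y, z axes, in that order (R = Rz(yaw) Ry(pitch) Rx(roll)).
In Python, from plant import ctrl gives the robot as it stands.
- The arm moves only by the tool carry_out, never from a script. Its argument "increments" is a list of rows, each a list of 7 numbers: the turn, a rotation vector about the world's x, y, z in degrees, then the shift along the world's x, y, z in mm, then the closure, from 0 (fully open) to 1 (shut). In form: [[ax, ay, az, dx, dy, dz, grip], ...]. A call has 1 to 20 rows; each row is the pose to reach, as a shift and turn from the pose commanded when the call began; what a row does not reach only later rows make up. A row lasts 1/8 s, in which the tool goes at most 62.5 mm and 10.7 degrees, less where a joint would pass 70% of its speed; a pose out of reach is approached as far as the arm can. A call with a gripper value outside its range is refused whole. The fingers move at their own pace and stop on an object; the grip force is fixed at half the most. Time passes only in rows, so rows that repeat a pose let the fingers close. It gives the time, the measured TCP pose, the force and the opening at its end, in the units of the state.
- ctrl.get_obs(): the state, without advancing time (a new reading comes with each control period).
- ctrl.snapshot(name): name is "scene" or "top" or "wrist"; returns a dict with "pixels" (400x640x3 uint8, blue, green, red), "intrinsics" (3x3 intrinsics, pixels), "rvec" (rotation vector, rad) and "tvec" (3), from world to camera coordinates, as OpenCV has them; the wrist camera has in their place "hand_eye" (4x4, takes a point from camera to tool coordinates, whose origin is the TCP and whose axes are the tool frame's). Camera axes: x right, y down, z forward; pixel columns grow to the right and rows downward; lengths in m; the calibration is good to about 2 mm. A picture is of the moment at which its call begins: read the wrist's pose just before it. There is no depth.
- ctrl.close_job(): hands the job in, once; it reports no verdict.
Trained networks look in a picture, given as the dict that the camera call returned (one of the last four; its "shot" number tells which), for a name from the list of things; names that differ only in an ending like _2 or _b are one class to them, and where a whole thing is asked for, a point or a joint stands for the part that bears it (a point fixed in the world has none). Each returns a list of dicts, best first, with "confidence" (0 to 1); they miss things now and then, are a little off and sometimes report something else, mostly with a low value. They report only what shows in the picture. A call takes as long as a camera call.
- ctrl.search_frame(picture, label): "centre" ([x, y, z] in m, in world coordinates, good to about 4 mm: the middle of the surface that is visible of it).
- ctrl.outline_of(picture, label): "pixels" (400x640 bool, what is visible of it).
The state is a dict: "clock": time; "joint_pos": joint angles; "qvel": joint speeds; "tau": joint torques, N m; "tool_pos": TCP position; "orientation": TCP orientation; "force": force on the tool from outside, world axes, zero at the start; "moment": the same for the moment, N m; "opening": finger opening in m.
Only numpy, scipy, OpenCV 4.12 (cv2) and the standard library are available. Lean on these libraries where they do the work, as an engineer would, in place of code of your own. Each camera call takes 0.05 s, during which the arm holds its last target. There are 200 camera calls.

### The job

One of the three valves on the brewing manifold has been left shut, with its handle lying across its pipe: point it out by holding the fingertips just above the round hub of its handle (a finger's breadth or two, centred) for two seconds, without touching it and without coming down to either of the open valves. Then push the larger plunger on the stop box (the pump stop) fully down with the fingertips so that it stays down, and draw back. Leave the smaller plunger up, touch none of the valves, and neither move nor pick up anything else on the bench.

Things in the scene. Friction and masses are not known exactly. Their poses are not given: they have to be found in the camera images.
- manifold: The steel manifold: 6 mm base plate 170 x 390 mm, a header pipe along the back, and three like ball valves 130 mm apart in a row along its y, in any order, each on a 24 mm pipe along its x (from the header towards the robot). Origin: underside, at the middle valve; x along the valves' pipes, away from the robot; z up. Turned by up to 0.3 rad.
- valve_shut_hub (a point): The shut valve: flat lever handle (97 mm from hub centre to end, black grip 21 mm wide, top 90 mm above the bench) ACROSS its pipe, pointing to the manifold's +y. Site: centre of the top face of its hub, the 26 mm round steel disc which the handle turns on, 92 mm above the bench.
- valve_open_a_hub (a point): One of the two open valves, the same in size and material, but with its handle IN LINE with its pipe, pointing to the manifold's -x (towards the robot). Site: centre of the top face of its hub, the 26 mm round steel disc which the handle turns on, 92 mm above the bench.
- valve_open_b_hub (a point): The other open valve, like the first. Site: centre of the top face of its hub, the 26 mm round steel disc which the handle turns on, 92 mm above the bench.
- pump_stop_top (a point): The pump's stop plunger: the LARGER of two black mushroom heads on top of the grey stop box (130 x 210 x 70 mm high). 48 mm diameter, 14 mm thick. Site: centre of its flat top, 104 mm above the bench while it stands up; z up. The two plungers stand 110 mm apart, in either order.
- pump_stop (a joint): Travel of the pump's stop plunger straight down, m: 0 standing up (the start), 0.012 fully home. It has no spring: it slides with about 6 N of friction and stays where it is left.
- heat_stop_top (a point): The heater's stop plunger: the SMALLER mushroom head, 26 mm diameter, otherwise the same. Site: centre of its top, 104 mm above the bench.
- heat_stop (a joint): Travel of the heater's stop plunger down, m: 0 standing up, 0.012 fully home; same friction.
- gasket_ring_c (a point): Bystander: loose steel ring, 50 mm diameter, 8 mm high, lying on the manifold's base plate between two valves. Site: its centre.
- stopper_c (a point): Bystander: loose black rubber stopper, 38 mm diameter, 30 mm high, on the manifold's base plate between two valves. Site: its centre.
- sample_cup_c (a point): Bystander: steel cup, 66 mm diameter, 75 mm high. Site: its centre, half-way up.
- hop_jar_c (a point): Bystander: brown glass jar with steel lid, 68 mm diameter, 90 mm high. Site: its centre, half-way up.
- spanner_c (a point): Bystander: spanner lying on the bench. Site: 5 mm above its underside, mid-length.
- spoon_c (a point): Bystander: steel spoon, 200 mm long, lying on the bench. Site: 5 mm above its underside, mid-length.

How it is judged (in metres and radians):
On the way, in this order (a step that is already met when the one before it is completed fails the run):
1. the fingertips dwell just above the hub of the shut valve, centred within 25 mm, for 1.5 s (horizontal distance between the grasp point and valve_shut_hub below 0.025 m and z of the grasp point in the frame of valve_shut_hub between 0.012 and 0.065 m), for 1.5 s.
2. the pump's stop plunger is fully down (value of joint pump_stop above 0.01 m), for 0.2 s.
At the end, for the whole second after the job is handed in: The pump's stop plunger stays down (more than 10 of its 12 mm), the heater's plunger is up (within 3 mm), and every bystander is within 20 mm of where it began (value of joint pump_stop above 0.01 m and value of joint heat_stop below 0.003 m and distance of each of gasket_ring_c, stopper_c, sample_cup_c, hop_jar_c, spanner_c, spoon_c from where it was at the start of the episode below 0.02 m); the robot touches nothing.
It fails at once if the robot touches one of the valves (contact force between any of the fingers, the arm and valve_shut above 0.3 N or contact force between any of the fingers, the arm and valve_open_a above 0.3 N or contact force between any of the fingers, the arm and valve_open_b above 0.3 N).
It fails at once if the fingertips come down to an open valve's hub (within 25 mm of its axis and about 45 mm above it) ((horizontal distance between the grasp point and valve_open_a_hub below 0.025 m and z of the grasp point in the frame of valve_open_a_hub below 0.065 m) or (horizontal distance between the grasp point and valve_open_b_hub below 0.025 m and z of the grasp point in the frame of valve_open_b_hub below 0.065 m)).
It fails at once if the heater's plunger is pushed down (value of joint heat_stop above 0.004 m).
It fails at once if a bystander is moved or lifted by more than 20 mm (distance of any of gasket_ring_c, stopper_c, sample_cup_c, hop_jar_c, spanner_c, spoon_c from where it was at the start of the episode above 0.02 m).
It also fails if it takes over 48 s, if anything falls off the work surface, if the arm or the gripper's body presses on something with over 40 N, if the wrist force passes 120 N, or if a joint passes its speed limit or range.

## Working session

There is one attempt and no reset: what is moved stays moved. The work goes in short steps, Python scripts to look and compute and a tool call to move; the robot and the scene stay as the last step left them, time stands still between calls to the robot, and variables do not carry over. Pictures are saved under pics/ and viewed, about 8 in all and at most 12, crops included, and the job is handed in when it is done.

Besides the shell and the picture viewer there is one more tool, called after "Emit:" by a JSON object that holds its "fn" and its "kwargs", one argument or row to a line. carry_out: Moves the arm, as the interface text tells. Its arguments: {"type":"object","properties":{"increments":{"type":"array"}},"required":["increments"]}

```bash
mkdir -p pics
cat > h.py <<'E'
import numpy as np, cv2
from plant import ctrl
def ray(p,uv,z):
    K=np.array(p["intrinsics"],float);R=cv2.Rodrigues(np.array(p["rvec"],float))[0];t=np.array(p["tvec"],float).ravel()
    d=R.T@np.linalg.inv(K)@[uv[0],uv[1],1];c=-R.T@t
    return c+d*(z-c[2])/d[2]
E
python3 - <<'E'
from h import *
o=ctrl.get_obs();print(o["clock"],o["tool_pos"],o["orientation"],o["force"],ctrl.pinch_z)
for n in("top","scene"):
    p=ctrl.snapshot(n);cv2.imwrite(f"pics/{n}1.png",p["pixels"])
    for l in "valve_shut_hub valve_open_a_hub pump_stop_top heat_stop_top manifold sample_cup_c hop_jar_c".split():
        for r in ctrl.search_frame(p,l)[:3]: print(n,l,np.round(r["centre"],3),round(r["confidence"],2))
E
```

```text
0.0 [0.28963827 0.60911695 0.19512935] [-1.79991751e+02 -9.35291402e-02 -1.15434466e+02] [ 0.07309365 -1.4680031  -0.17197637] 0.0188
top valve_shut_hub [ 0.539 -0.019  0.068] 0.61
top valve_shut_hub [0.55  0.229 0.068] 0.56
top valve_open_a_hub [0.552 0.232 0.07 ] 0.73
top valve_open_a_hub [ 0.41  -0.26   0.038] 0.18
top pump_stop_top [ 0.533 -0.237  0.099] 0.81
top manifold [0.595 0.095 0.006] 0.85
top sample_cup_c [ 0.408 -0.262  0.031] 0.56
top hop_jar_c [ 0.758 -0.179  0.088] 0.8
scene valve_shut_hub [ 0.54  -0.012  0.064] 0.9
scene valve_open_a_hub [0.567 0.239 0.064] 0.69
scene valve_open_a_hub [ 0.776 -0.161  0.06 ] 0.58
scene pump_stop_top [ 0.538 -0.234  0.1  ] 0.56
scene heat_stop_top [ 0.515 -0.343  0.102] 0.55
scene heat_stop_top [ 0.541 -0.014  0.066] 0.17
scene manifold [0.644 0.154 0.002] 0.89
scene sample_cup_c [ 0.415 -0.243  0.059] 0.85
scene hop_jar_c [ 0.778 -0.161  0.059] 0.63
scene hop_jar_c [ 0.415 -0.243  0.059] 0.62
```

View pics/top1.png

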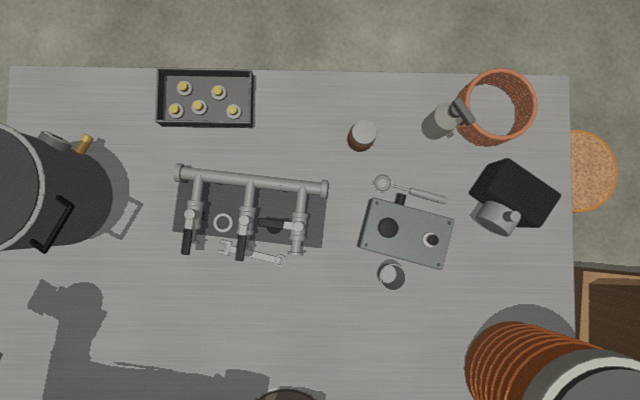

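View pics/scene1.png

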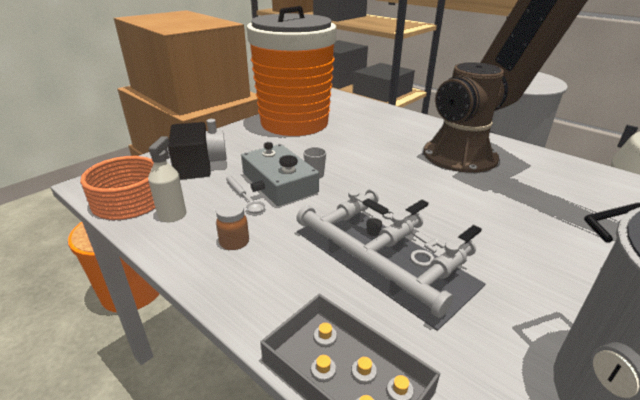

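The shut valve is the right-hand one in the top view (hub near 299,227, with its handle reaching left towards +y). The large plunger is near (389,227) and the small one near (431,239). I'll enlarge this area.

Run:
```python
from h import *
p=ctrl.snapshot("top")
c=p["pixels"][170:280,170:330];cv2.imwrite("pics/crop1.png",cv2.resize(c,None,fx=5,fy=5,interpolation=cv2.INTER_CUBIC))
for n,uv,z in(("shut",(300,227),.092),("mid",(245,221),.092),("left",(190,214),.092),("pump",(388.5,227.5),.104),("heat",(432,239),.104)): print(n,ray(p,uv,z).round(3))
for l in("pump_stop_top","heat_stop_top"):
    for r in ctrl.outline_of(p,l)[:2]:
        v,u=np.nonzero(r["pixels"]);print(l,r["confidence"],len(u),u.mean(),v.mean(),ray(p,(u.mean(),v.mean()),.104).round(3))
print(ctrl.get_obs()["clock"])
```

```text
shut [ 0.529 -0.03   0.092]
mid [0.542 0.1   0.092]
left [0.557 0.231 0.092]
pump [ 0.531 -0.239  0.104]
heat [ 0.505 -0.341  0.104]
pump_stop_top 0.57 327 387.50764525993884 227.36085626911316 [ 0.531 -0.236  0.104]
heat_stop_top 0.6 471 251.23779193205945 253.28662420382165 [0.467 0.083 0.104]
0.95
```

View pics/crop1.png

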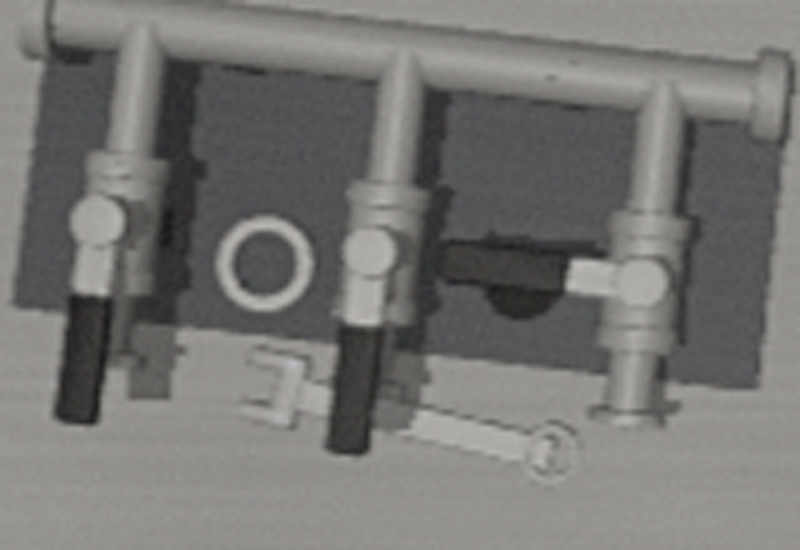

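Measured hubs, after reading the crop (shut 298,226.5; middle 244,220; left 189.6,214):
- **Shut hub:** about (0.530, -0.025). The spacing to the other valves comes out at 130 mm, as it should.
- **Pump plunger:** about (0.531, -0.237).

Next I go over the shut hub at a height, keeping clear of the kettle.

Emit:
{"fn": "carry_out", "kwargs": {
  "increments": [
    [0,0,0,0,-40,20,1],
    [0,0,0,5,-85,25,1],
    [0,0,0,8,-130,25,1],
    [0,0,0,12,-175,25,1],
    [0,0,0,16,-225,25,1],
    [0,0,0,25,-270,25,1],
    [0,0,0,45,-310,25,1],
    [0,0,0,70,-350,25,1],
    [0,0,0,95,-390,25,1],
    [0,0,0,120,-430,25,1],
    [0,0,0,145,-470,25,1],
    [0,0,0,165,-510,25,1],
    [0,0,0,190,-550,25,1],
    [0,0,0,215,-590,25,1],
    [0,0,0,240,-635,25,1],
    [0,0,0,240,-635,25,1],
    [0,0,0,240,-635,25,1],
    [0,0,0,240,-635,25,1],
    [0,0,0,240,-635,25,1]
  ]
}}

```text
clock: 3.32
tool_pos: [0.5297, -0.0245, 0.2214]
orientation: [-180.0, 0.0, -115.3]
force: [1.4, 0.3, 1.2]
opening: 0.0003
```

```bash
cat >> h.py <<'E'
def wray(p,o,uv,z):
    from scipy.spatial.transform import Rotation as Ro
    R=Ro.from_euler("xyz",o["orientation"],degrees=True).as_matrix();T=np.array(p["hand_eye"])
    d=R@T[:3,:3]@np.linalg.inv(np.array(p["intrinsics"]))@[uv[0],uv[1],1];c=R@T[:3,3]+o["tool_pos"]
    return c+d*(z-c[2])/d[2]
def wproj(p,o,X):
    from scipy.spatial.transform import Rotation as Ro
    R=Ro.from_euler("xyz",o["orientation"],degrees=True).as_matrix();T=np.array(p["hand_eye"])
    c=np.linalg.inv(T)@np.r_[R.T@(np.array(X)-o["tool_pos"]),1];q=np.array(p["intrinsics"])@c[:3];return q[:2]/q[2]
E
python3 - <<'E'
from h import *
o=ctrl.get_obs();p=ctrl.snapshot("wrist");im=p["pixels"].copy();np.savez("w1.npz",**{k:p[k] for k in("intrinsics","hand_eye")},**{k:o[k] for k in("tool_pos","orientation")})
for X in((.530,-.025,.092),(.531,-.237,.104),(.543,.103,.092)):
    u=wproj(p,o,X);print(u.round(0));cv2.drawMarker(im,tuple(int(a) for a in u),(0,0,255),0,14)
cv2.imwrite("pics/w1.png",im);print(o["clock"],o["tool_pos"],o["orientation"],o["joint_pos"],o["force"],o["opening"])
E
```

```text
[319. 184.]
[526.  89.]
[206. 223.]
3.325 [ 0.52968859 -0.02451341  0.22141764] [-1.79969992e+02  2.85747917e-02 -1.15335515e+02] [ 1.85558783e+01  5.88504937e+00 -1.52648985e+01  2.27432252e-04
 -6.88086157e+01  4.61085169e+01] [1.36955591 0.27586308 1.23290123] 0.0003390825307369471
```

View pics/w1.png

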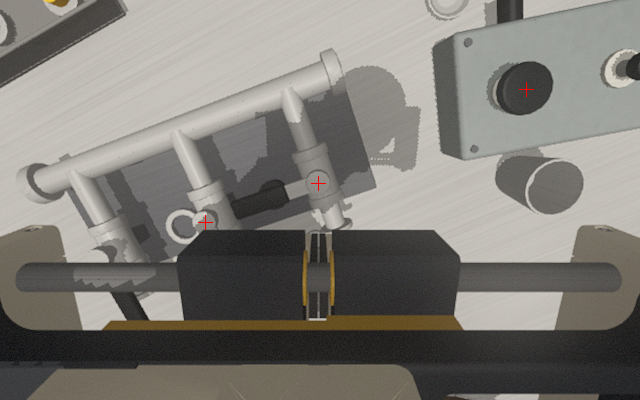

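The wrist view agrees: the shut hub's marker (319,184) sits on the disc with the crosswise handle, and the pump marker (526,89) is at the centre of the large head. I'll descend and dwell.

Emit:
{"fn": "carry_out", "kwargs": {
  "increments": [
    [0,0,0,0,0,-20,1],
    [0,0,0,0,0,-45,1],
    [0,0,0,0,0,-70,1],
    [0,0,0,0,0,-88,1],
    [0,0,0,0,0,-98,1],
    [0,0,0,0,0,-98,1],
    [0,0,0,0,0,-98,1],
    [0,0,0,0,0,-98,1],
    [0,0,0,0,0,-98,1],
    [0,0,0,0,0,-98,1],
    [0,0,0,0,0,-98,1],
    [0,0,0,0,0,-98,1],
    [0,0,0,0,0,-98,1],
    [0,0,0,0,0,-98,1],
    [0,0,0,0,0,-98,1],
    [0,0,0,0,0,-98,1],
    [0,0,0,0,0,-98,1],
    [0,0,0,0,0,-98,1],
    [0,0,0,0,0,-98,1],
    [0,0,0,0,0,-98,1]
  ]
}}

```text
clock: 5.88
tool_pos: [0.5298, -0.0254, 0.1231]
orientation: [180.0, -0.0, -115.4]
force: [-0.4, 0.3, -0.4]
opening: 0.0002
```

Run:
```python
from h import *
p=ctrl.snapshot("top");print(ctrl.get_obs()["tool_pos"],ctrl.get_obs()["clock"])
cv2.imwrite("pics/s2.png",np.vstack([cv2.resize(p["pixels"][170:290,170:330],None,fx=4,fy=4),]))
```

```text
[ 0.52984794 -0.02541579  0.12308423] 5.925
```

View pics/s2.png

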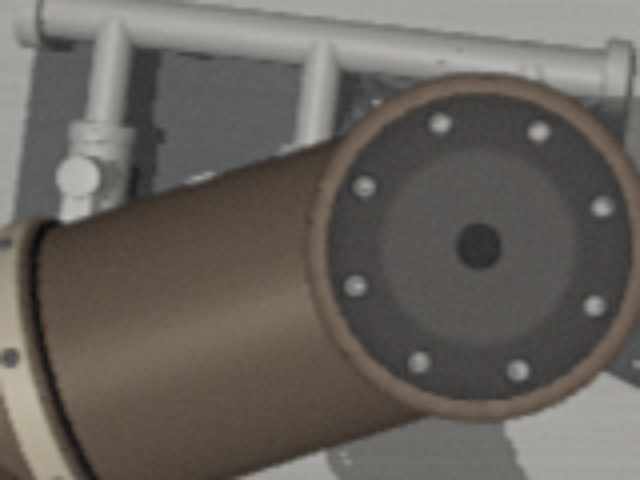

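The flange is centred over the shut valve and the arm hides the hub. I'll hold a little longer, rise, and cross to above the pump plunger.

Emit:
{"fn": "carry_out", "kwargs": {
  "increments": [
    [0,0,0,0,0,0,1],
    [0,0,0,0,0,0,1],
    [0,0,0,0,0,0,1],
    [0,0,0,0,0,0,1],
    [0,0,0,0,0,30,1],
    [0,0,0,0,0,65,1],
    [0,0,0,0,0,80,1],
    [0,0,0,0,-30,80,1],
    [0,0,0,0,-70,80,1],
    [0,0,0,0,-110,80,1],
    [0,0,0,0,-150,80,1],
    [0,0,0,0,-190,80,1],
    [0,0,0,1,-212,80,1],
    [0,0,0,1,-212,80,1],
    [0,0,0,1,-212,80,1],
    [0,0,0,1,-212,80,1],
    [0,0,0,1,-212,80,1]
  ]
}}

```text
clock: 8.05
tool_pos: [0.531, -0.2367, 0.2032]
orientation: [-180.0, 0.0, -115.4]
force: [-0.3, -0.2, -0.4]
opening: 0.0008
```

Run:
```python
from h import *
o=ctrl.get_obs();p=ctrl.snapshot("wrist");im=p["pixels"].copy()
for X in((.531,-.237,.104),(.505,-.341,.104)):
    u=wproj(p,o,X);print(u.round(0));cv2.drawMarker(im,tuple(int(a) for a in u),(0,0,255),0,14)
cv2.imwrite("pics/w2.png",im);print(o["clock"],o["tool_pos"],o["force"],o["joint_pos"])
```

```text
[319. 191.]
[432. 169.]
8.05 [ 0.53097965 -0.23673959  0.20318834] [-0.31894804 -0.20089697 -0.44035536] [-4.76819799e+00  1.15117658e+01 -1.08743856e+01 -2.61973732e-03
 -6.75996520e+01  6.94001606e+01]
```

View pics/w2.png

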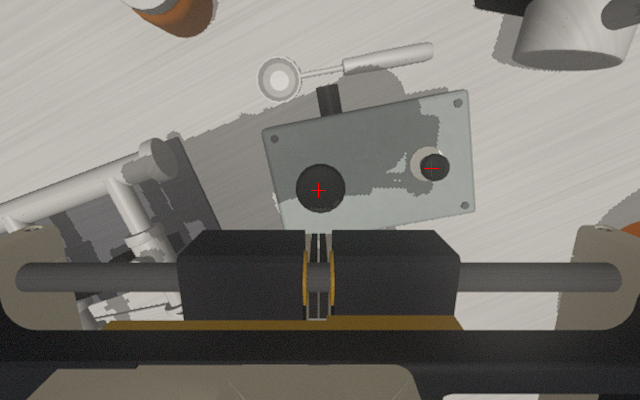

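Markers sit on both plunger heads, at (319,191) and (432,169). Now I press, slowly once in contact.

Emit:
{"fn": "carry_out", "kwargs": {
  "increments": [
    [0,0,0,0,0,-25,1],
    [0,0,0,0,0,-50,1],
    [0,0,0,0,0,-75,1],
    [0,0,0,0,0,-88,1],
    [0,0,0,0,0,-95,1],
    [0,0,0,0,0,-98,1],
    [0,0,0,0,0,-101,1],
    [0,0,0,0,0,-104,1],
    [0,0,0,0,0,-107,1],
    [0,0,0,0,0,-109,1],
    [0,0,0,0,0,-109,1]
  ]
}}

```text
clock: 9.48
tool_pos: [0.5307, -0.2374, 0.0939]
orientation: [180.0, -0.0, -115.4]
force: [-0.5, -0.0, -0.4]
opening: 0.0009
```

Emit:
{"fn": "carry_out", "kwargs": {
  "increments": [
    [0,0,0,0,0,-1,1],
    [0,0,0,0,0,-2,1]
  ]
}}

```text
clock: 9.72
tool_pos: [0.5309, -0.2374, 0.0921]
orientation: [-180.0, 0.0, -115.4]
force: [-1.0, -0.7, -0.1]
opening: 0.0008
```

Emit:
{"fn": "carry_out", "kwargs": {
  "increments": [
    [0,0,0,0,0,-1,1],
    [0,0,0,0,0,-2,1]
  ]
}}

```text
clock: 9.98
tool_pos: [0.5308, -0.2374, 0.09]
orientation: [-180.0, -0.0, -115.4]
force: [-0.5, -0.4, 0.4]
opening: 0.0002
```

Run:
```python
from h import *
o=ctrl.get_obs();p=ctrl.snapshot("scene");print(o["tool_pos"],o["force"],o["moment"],o["clock"])
cv2.imwrite("pics/s3.png",cv2.resize(p["pixels"][80:240,200:380],None,fx=3.5,fy=3.5,interpolation=cv2.INTER_CUBIC))
```

```text
[ 0.53083712 -0.23739981  0.09000199] [-0.49852077 -0.43005947  0.38150371] [-0.04131442  0.04181318  0.02436804] 9.975
```

View pics/s3.png

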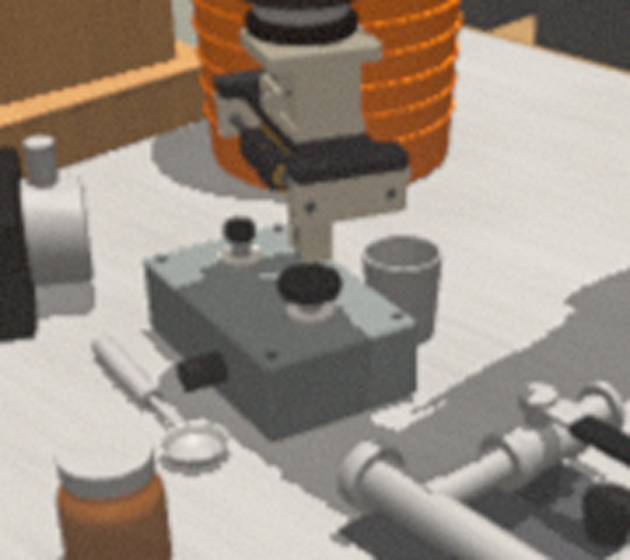

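Run:
```python
from h import *
o=ctrl.get_obs();p=ctrl.snapshot("scene");im=p["pixels"].copy()
f=lambda X:cv2.projectPoints(np.array([X],float),np.array(p["rvec"],float),np.array(p["tvec"],float),np.array(p["intrinsics"],float),None)[0].ravel()
big=cv2.resize(im[100:200,230:340],None,fx=7,fy=7,interpolation=cv2.INTER_CUBIC)[:600,:770]
for X,c in((o["tool_pos"],(0,0,255)),((.531,-.237,.104),(0,255,0)),((.505,-.341,.104),(0,255,0)),((.531,-.237,.09+.066),(255,0,255))):
    u=f(X);print(np.round(X,3),u.round(1));cv2.drawMarker(big,tuple(int(a) for a in (u-[230,100])*7+3),c,0,16)
cv2.imwrite("pics/s4.png",big)
```

```text
[ 0.531 -0.237  0.09 ] [288.7 163.1]
[ 0.531 -0.237  0.104] [288.6 158.3]
[ 0.505 -0.341  0.104] [268.7 143.4]
[ 0.531 -0.237  0.156] [287.8 139.6]
```

View pics/s4.png

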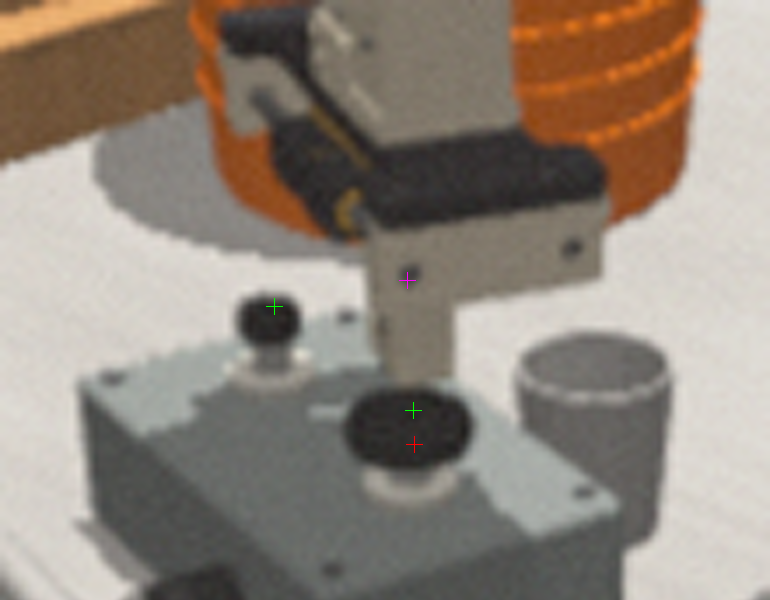

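Run:
```python
from h import *
o=ctrl.get_obs();p=ctrl.snapshot("wrist");im=p["pixels"].copy()
print(np.round(p["hand_eye"],3),np.round(p["intrinsics"]))
for X,c in((o["tool_pos"],(0,0,255)),((.531,-.237,.104),(0,255,0)),(o["tool_pos"]+[0,0,.019],(255,0,255))):
    u=wproj(p,o,X);print(u.round(0));cv2.drawMarker(im,tuple(int(a) for a in u),c,0,14)
cv2.imwrite("pics/w3.png",im)
```

```text
[[ 1.     0.     0.001 -0.   ]
 [-0.     0.963  0.268 -0.071]
 [-0.    -0.268  0.963 -0.189]
 [ 0.     0.     0.     1.   ]] [[314.   0. 318.]
 [  0. 314. 200.]
 [  0.   0.   1.]]
[318. 228.]
[318. 236.]
[318. 240.]
```

View pics/w3.png

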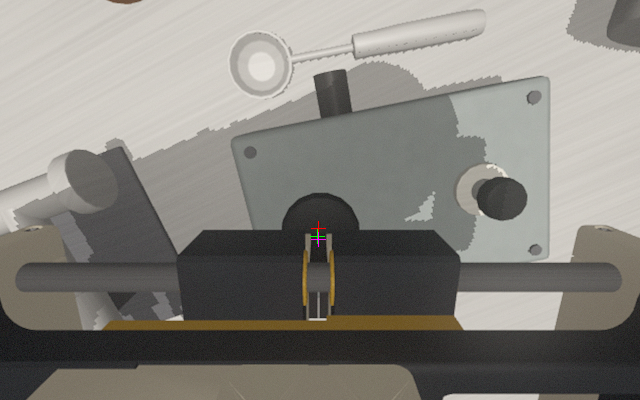

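Run:
```python
from h import *
p=ctrl.snapshot("scene");a=cv2.imread("pics/scene1.png")
cv2.imwrite("pics/cmp.png",np.hstack([cv2.resize(i[130:185,250:320],None,fx=5.5,fy=5.5,interpolation=cv2.INTER_CUBIC) for i in(a,p["pixels"])]))
for i in(a,p["pixels"]):
    print([int(x) for x in i[145:178,287:291].mean((1,2))])
```

```text
[205, 205, 205, 196, 185, 173, 163, 162, 160, 144, 95, 54, 49, 50, 52, 54, 49, 51, 49, 45, 43, 48, 81, 98, 120, 139, 130, 112, 105, 143, 159, 159, 159]
[113, 114, 114, 114, 116, 115, 117, 118, 119, 110, 77, 44, 45, 44, 46, 44, 45, 42, 40, 43, 38, 46, 82, 100, 124, 145, 134, 118, 107, 105, 105, 105, 106]
```

View pics/cmp.png

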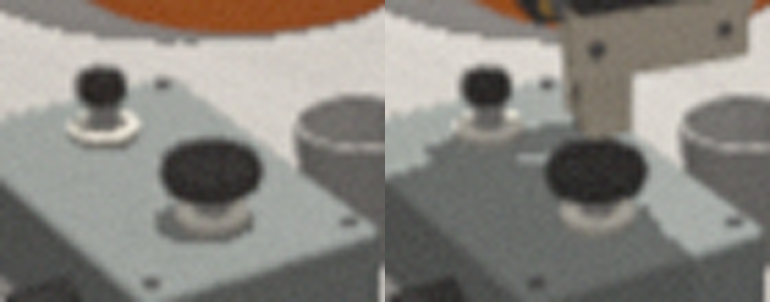

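The plunger has not moved: its image is the same before and after, and there is no force. The visible fingertips look about 25 mm short of the reported TCP. I'll feel for first contact in small steps, well short of fully home, to measure that offset.

Emit:
{"fn": "carry_out", "kwargs": {
  "increments": [
    [0,0,0,0,0,-2,1],
    [0,0,0,0,0,-4,1]
  ]
}}

```text
clock: 10.42
tool_pos: [0.5308, -0.2374, 0.0859]
orientation: [180.0, 0.0, -115.4]
force: [-0.3, 0.8, -1.2]
opening: 0.0004
```

Emit:
{"fn": "carry_out", "kwargs": {
  "increments": [
    [0,0,0,0,0,-2,1],
    [0,0,0,0,0,-3,1]
  ]
}}

```text
clock: 10.68
tool_pos: [0.5307, -0.2374, 0.0828]
orientation: [180.0, -0.0, -115.4]
force: [-0.8, -0.1, -0.9]
opening: 0.0003
```

Emit:
{"fn": "carry_out", "kwargs": {
  "increments": [
    [0,0,0,0,0,-1,1],
    [0,0,0,0,0,-2,1]
  ]
}}

```text
clock: 10.92
tool_pos: [0.5309, -0.2374, 0.081]
orientation: [-180.0, 0.0, -115.4]
force: [0.2, -0.3, -0.2]
opening: 0.0008
```

Run:
```python
from h import *
p=ctrl.snapshot("scene");a=p["pixels"]
for c in(284,286,288,290,292): print(c,[int(x) for x in a[146:172,c:c+2].mean((1,2))])
print(ctrl.get_obs()["tool_pos"])
w=ctrl.snapshot("wrist")["pixels"]; cv2.imwrite("pics/w4raw.png",w)
cv2.imwrite("pics/w4.png",np.hstack([cv2.resize(w[180:330,270:370],None,fx=4,fy=4),cv2.resize(a[110:180,255:320],(400,600),interpolation=cv2.INTER_CUBIC)[:600]]))
```

```text
284 [118, 117, 107, 97, 93, 103, 97, 95, 96, 86, 66, 49, 47, 43, 44, 45, 44, 45, 40, 40, 61, 120, 141, 151, 148, 125]
286 [119, 119, 114, 112, 113, 114, 115, 114, 114, 115, 112, 97, 68, 45, 45, 43, 44, 42, 40, 43, 42, 84, 104, 129, 146, 136]
288 [118, 116, 115, 114, 114, 115, 114, 117, 116, 118, 122, 114, 83, 44, 44, 43, 44, 42, 42, 40, 46, 83, 101, 120, 143, 134]
290 [119, 119, 116, 115, 115, 116, 115, 118, 118, 119, 119, 100, 64, 44, 45, 44, 44, 45, 39, 40, 53, 91, 111, 133, 147, 130]
292 [119, 113, 111, 115, 114, 112, 116, 115, 118, 117, 115, 90, 56, 43, 44, 44, 43, 38, 39, 47, 96, 134, 148, 149, 137, 116]
[ 0.53077582 -0.23740854  0.0808823 ]
```

View pics/w4.png

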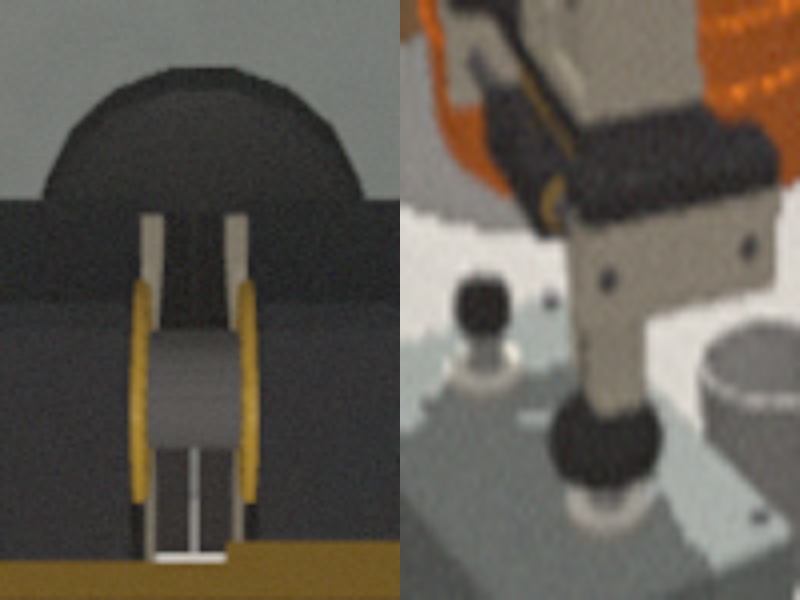

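The finger now hides the head's rear edge (row 155 moved to 157), so it is over the head but not yet touching. The real tips are therefore nearly 30 mm above the reported TCP, and the first dwell may have been too high. I'll find contact, then repeat the dwell lower before pressing home.

Emit:
{"fn": "carry_out", "kwargs": {
  "increments": [
    [0,0,0,0,0,-1,1],
    [0,0,0,0,0,-2,1]
  ]
}}

```text
clock: 11.28
tool_pos: [0.5309, -0.2374, 0.0791]
orientation: [-180.0, 0.0, -115.4]
force: [-0.1, 0.1, 0.7]
opening: 0.0001
```

Emit:
{"fn": "carry_out", "kwargs": {
  "increments": [
    [0,0,0,0,0,-1,1],
    [0,0,0,0,0,-2,1]
  ]
}}

```text
clock: 11.52
tool_pos: [0.5308, -0.2374, 0.077]
orientation: [180.0, -0.0, -115.4]
force: [-0.4, 0.4, -0.1]
opening: 0.0002
```

Emit:
{"fn": "carry_out", "kwargs": {
  "increments": [
    [0,0,0,0,0,-1,1],
    [0,0,0,0,0,-2,1]
  ]
}}

```text
clock: 11.78
tool_pos: [0.5308, -0.2374, 0.075]
orientation: [-180.0, -0.0, -115.4]
force: [-0.1, -0.7, 0.1]
opening: 0.0006
```

```bash
cat > prof.py <<'E'
from h import *
a=ctrl.snapshot("scene")["pixels"].astype(float)
b=cv2.imread("pics/scene1.png").astype(float)
for n,i in(("ref",b),("now",a)):
  for c in(283,286,288,290,294): print(n,c,[int(x) for x in i[153:173,c:c+2].mean((1,2))])
o=ctrl.get_obs();print(o["tool_pos"],o["force"],o["moment"],o["clock"])
E
python3 prof.py
```

```text
ref 283 [163, 164, 126, 77, 51, 51, 51, 55, 52, 50, 45, 47, 44, 76, 131, 148, 148, 134, 115, 103]
ref 286 [161, 147, 98, 56, 47, 50, 54, 53, 50, 54, 52, 45, 41, 48, 84, 100, 128, 143, 130, 114]
ref 288 [160, 144, 93, 54, 51, 52, 52, 56, 51, 51, 51, 45, 43, 49, 81, 99, 115, 137, 131, 112]
ref 290 [162, 149, 102, 54, 47, 49, 52, 52, 52, 51, 42, 44, 43, 56, 90, 109, 131, 142, 124, 107]
ref 294 [191, 174, 153, 109, 67, 48, 49, 49, 53, 44, 45, 52, 102, 143, 155, 144, 128, 110, 104, 137]
now 283 [99, 101, 94, 76, 54, 44, 41, 44, 43, 39, 47, 39, 44, 76, 135, 156, 152, 138, 117, 106]
now 286 [114, 114, 116, 113, 116, 111, 98, 72, 47, 43, 41, 44, 42, 44, 86, 104, 129, 149, 136, 117]
now 288 [117, 117, 116, 116, 117, 120, 116, 83, 53, 40, 43, 41, 40, 44, 85, 99, 120, 143, 135, 116]
now 290 [114, 113, 116, 115, 118, 117, 111, 77, 44, 45, 43, 41, 43, 57, 92, 110, 134, 150, 129, 111]
now 294 [161, 149, 134, 121, 106, 88, 66, 44, 39, 40, 41, 45, 71, 117, 147, 146, 129, 111, 102, 103]
[ 0.5307799  -0.23736835  0.07486888] [ 0.16421844 -0.02522307  0.26967604] [-0.02409313 -0.03696173 -0.00762464] 11.825
```

Emit:
{"fn": "carry_out", "kwargs": {
  "increments": [
    [0,0,0,0,0,-1,1],
    [0,0,0,0,0,-2,1]
  ]
}}

```text
clock: 12.08
tool_pos: [0.5309, -0.2375, 0.0735]
orientation: [-180.0, -0.0, -115.4]
force: [-1.9, 1.5, 5.5]
opening: 0.0002
```

Emit:
{"fn": "carry_out", "kwargs": {
  "increments": [
    [0,0,0,0,0,-1,1],
    [0,0,0,0,0,-2,1]
  ]
}}

```text
clock: 12.32
tool_pos: [0.5309, -0.2375, 0.0717]
orientation: [-180.0, -0.0, -115.4]
force: [-1.7, 0.8, 6.2]
opening: 0.0002
```

Contact came at a reported z of about 0.0735 against the real 0.104, so the tips end about 30 mm behind the reported TCP. The plunger is only about 2–3 mm down. I'll repeat the dwell at a reported z of about 0.095 (real tip about 33 mm above the hub), which satisfies the height band on either reading.

Emit:
{"fn": "carry_out", "kwargs": {
  "increments": [
    [0,0,0,0,0,20,1],
    [0,0,0,0,0,55,1],
    [0,0,0,0,0,90,1],
    [0,0,0,0,0,110,1],
    [0,0,0,0,40,110,1],
    [0,0,0,0,85,110,1],
    [0,0,0,0,130,110,1],
    [0,0,0,0,175,110,1],
    [0,0,0,-1,205,110,1],
    [0,0,0,-1,212,110,1],
    [0,0,0,-1,212,110,1],
    [0,0,0,-1,212,110,1]
  ]
}}

```text
clock: 13.82
tool_pos: [0.5298, -0.0262, 0.181]
orientation: [180.0, -0.0, -115.5]
force: [-0.7, -0.3, 0.6]
opening: 0.0007
```

Emit:
{"fn": "carry_out", "kwargs": {
  "increments": [
    [0,0,0,0,0,-20,1],
    [0,0,0,0,0,-40,1],
    [0,0,0,0,0,-60,1],
    [0,0,0,0,0,-75,1],
    [0,0,0,0,0,-83,1],
    [0,0,0,0,0,-86,1],
    [0,0,0,0,0,-86,1]
  ]
}}

```text
clock: 14.7
tool_pos: [0.5301, -0.0254, 0.0953]
orientation: [-180.0, 0.0, -115.4]
force: [0.2, 0.6, 0.3]
opening: 0.0005
```

Run:
```python
from h import *
p=ctrl.snapshot("scene");o=ctrl.get_obs();a=p["pixels"].copy()
f=lambda X:cv2.projectPoints(np.array([X],float),np.array(p["rvec"],float),np.array(p["tvec"],float),np.array(p["intrinsics"],float),None)[0].ravel()
for X,c in(((.530,-.025,.092),(0,255,0)),(o["tool_pos"]+[0,0,.03],(0,0,255))): 
    u=f(X);print(u);cv2.circle(a,tuple(int(round(t)) for t in u),1,c,-1)
print(o["tool_pos"],o["force"],o["clock"])
cv2.imwrite("pics/s5.png",cv2.resize(a[130:250,310:460],None,fx=5,fy=5,interpolation=cv2.INTER_CUBIC))
```

```text
[353.83137015 191.24805618]
[354.41396623 178.56203064]
[ 0.53021198 -0.02536524  0.09554987] [-0.95065276  0.23819722  0.31340736] 14.75
```

View pics/s5.png

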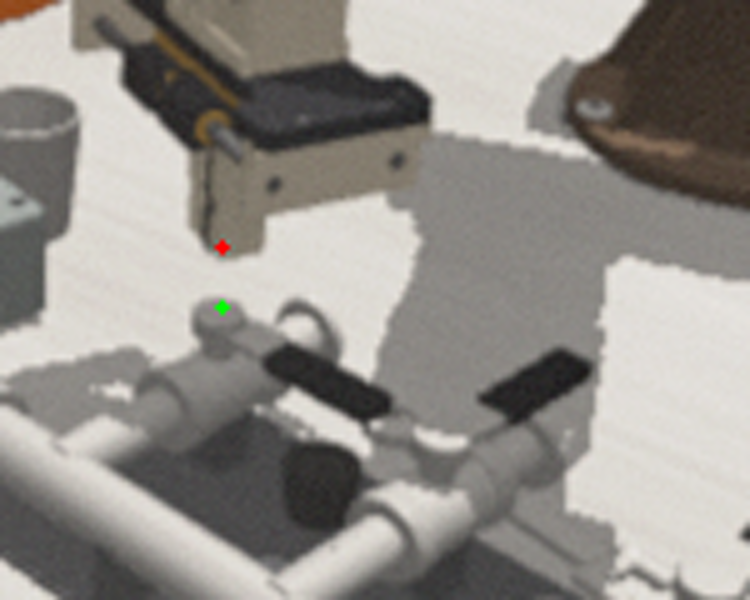

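The view shows the tips about 30 mm above the shut hub and nearly centred: tip near (228,248), hub (218,312), with the handle lying across. I'll dwell now.

Emit:
{"fn": "carry_out", "kwargs": {
  "increments": [
    [0,0,0,0,0,0,1],
    [0,0,0,0,0,0,1],
    [0,0,0,0,0,0,1],
    [0,0,0,0,0,0,1],
    [0,0,0,0,0,0,1],
    [0,0,0,0,0,0,1],
    [0,0,0,0,0,0,1],
    [0,0,0,0,0,0,1],
    [0,0,0,0,0,0,1],
    [0,0,0,0,0,0,1],
    [0,0,0,0,0,0,1],
    [0,0,0,0,0,0,1],
    [0,0,0,0,0,0,1],
    [0,0,0,0,0,0,1],
    [0,0,0,0,0,0,1],
    [0,0,0,0,0,0,1],
    [0,0,0,0,0,0,1],
    [0,0,0,0,0,0,1]
  ]
}}

```text
clock: 17.0
tool_pos: [0.5298, -0.0254, 0.0951]
orientation: [-180.0, 0.0, -115.4]
force: [0.2, 0.9, -0.2]
opening: 0.0003
```

Emit:
{"fn": "carry_out", "kwargs": {
  "increments": [
    [0,0,0,0,0,30,1],
    [0,0,0,0,0,65,1],
    [0,0,0,0,0,85,1],
    [0,0,0,0,-30,85,1],
    [0,0,0,0,-70,85,1],
    [0,0,0,0,-110,85,1],
    [0,0,0,0,-150,85,1],
    [0,0,0,0,-190,85,1],
    [0,0,0,1,-212,85,1],
    [0,0,0,1,-212,85,1],
    [0,0,0,1,-212,60,1],
    [0,0,0,1,-212,30,1],
    [0,0,0,1,-212,5,1],
    [0,0,0,1,-212,-10,1],
    [0,0,0,1,-212,-18,1],
    [0,0,0,1,-212,-22,1],
    [0,0,0,1,-212,-26,1],
    [0,0,0,1,-212,-29,1],
    [0,0,0,1,-212,-31,1],
    [0,0,0,1,-212,-31,1]
  ]
}}

```text
clock: 19.5
tool_pos: [0.5314, -0.2374, 0.065]
orientation: [-179.9, 0.0, -115.4]
force: [-0.6, 1.8, 4.0]
opening: 0.0008
```

Emit:
{"fn": "carry_out", "kwargs": {
  "increments": [
    [0,0,0,0,0,-1,1],
    [0,0,0,0,0,-2,1],
    [0,0,0,0,0,-2,1]
  ]
}}

```text
clock: 19.88
tool_pos: [0.5314, -0.2375, 0.0628]
orientation: [-179.9, 0.0, -115.4]
force: [-0.7, 1.9, 5.2]
opening: 0.0002
```

Emit:
{"fn": "carry_out", "kwargs": {
  "increments": [
    [0,0,0,0,0,-1,1],
    [0,0,0,0,0,-2,1],
    [0,0,0,0,0,-2,1]
  ]
}}

```text
clock: 20.25
tool_pos: [0.5315, -0.2375, 0.0617]
orientation: [-179.9, 0.0, -115.4]
force: [-3.5, 3.7, 13.3]
opening: 0.0004
```

Force rose to 13 N and motion stalled at 0.0617, so the plunger is at its end stop. I'll press a touch more and hold, then check it after drawing back.

Emit:
{"fn": "carry_out", "kwargs": {
  "increments": [
    [0,0,0,0,0,-1,1],
    [0,0,0,0,0,-1,1],
    [0,0,0,0,0,-1,1]
  ]
}}

```text
clock: 20.62
tool_pos: [0.5316, -0.2376, 0.0616]
orientation: [-179.9, 0.0, -115.4]
force: [-6.2, 4.8, 20.3]
opening: -0.0
```

Emit:
{"fn": "carry_out", "kwargs": {
  "increments": [
    [0,0,0,0,0,15,1],
    [0,0,0,0,0,50,1],
    [0,0,0,0,0,90,1],
    [0,0,0,0,0,130,1],
    [0,0,0,0,0,140,1],
    [0,0,0,0,0,140,1],
    [0,0,0,0,0,140,1]
  ]
}}

```text
clock: 21.5
tool_pos: [0.5301, -0.2372, 0.1977]
orientation: [179.9, -0.0, -115.4]
force: [-0.4, -0.3, 0.6]
opening: 0.0006
```

```bash
python3 prof.py
python3 - <<'E'
from h import *
p=ctrl.snapshot("scene");a=p["pixels"].astype(float).mean(2);b=cv2.imread("pics/scene1.png").astype(float).mean(2)
print("small ref",b[138:158,268:270].mean(1).astype(int).tolist());print("small now",a[138:158,268:270].mean(1).astype(int).tolist())
for l in("sample_cup_c","hop_jar_c","spanner_c","spoon_c"):
    print(l,[(np.round(r["centre"],3),round(r["confidence"],2)) for r in ctrl.search_frame(p,l)[:1]])
E
```

```text
ref 283 [163, 164, 126, 77, 51, 51, 51, 55, 52, 50, 45, 47, 44, 76, 131, 148, 148, 134, 115, 103]
ref 286 [161, 147, 98, 56, 47, 50, 54, 53, 50, 54, 52, 45, 41, 48, 84, 100, 128, 143, 130, 114]
ref 288 [160, 144, 93, 54, 51, 52, 52, 56, 51, 51, 51, 45, 43, 49, 81, 99, 115, 137, 131, 112]
ref 290 [162, 149, 102, 54, 47, 49, 52, 52, 52, 51, 42, 44, 43, 56, 90, 109, 131, 142, 124, 107]
ref 294 [191, 174, 153, 109, 67, 48, 49, 49, 53, 44, 45, 52, 102, 143, 155, 144, 128, 110, 104, 137]
now 283 [166, 167, 167, 167, 168, 160, 122, 65, 44, 46, 45, 45, 47, 46, 45, 45, 43, 60, 93, 106]
now 286 [168, 166, 166, 167, 164, 167, 115, 50, 42, 46, 46, 43, 52, 47, 42, 44, 40, 43, 84, 108]
now 288 [166, 163, 166, 166, 166, 148, 98, 50, 44, 42, 41, 47, 40, 47, 47, 42, 42, 45, 87, 107]
now 290 [165, 167, 166, 165, 168, 163, 111, 52, 41, 47, 44, 41, 46, 46, 45, 42, 41, 55, 93, 111]
now 294 [200, 179, 169, 166, 167, 168, 163, 119, 66, 49, 42, 43, 44, 40, 38, 45, 53, 83, 102, 106]
[ 0.53000256 -0.23726458  0.19755696] [-0.34128653  0.36818118  0.49084204] [-0.02684054 -0.02306139 -0.00324614] 21.55
small ref [202, 208, 204, 178, 109, 56, 52, 43, 41, 42, 46, 70, 93, 94, 96, 123, 200, 172, 116, 144]
small now [209, 211, 213, 182, 115, 50, 39, 45, 44, 39, 42, 75, 96, 97, 98, 118, 140, 128, 113, 121]
sample_cup_c [(array([ 0.416, -0.242,  0.059]), 0.93)]
hop_jar_c [(array([ 0.775, -0.16 ,  0.06 ]), 0.81)]
spanner_c [(array([0.471, 0.14 , 0.006]), 0.72)]
spoon_c [(array([ 0.633, -0.267,  0.013]), 0.85)]
```

The large head moved down 4 px, about 12 mm, which is fully home. The small head is unchanged, and the cup and jar are where they were. I'm handing in.

```bash
python3 -c "
from plant import ctrl
print(ctrl.close_job(),ctrl.get_obs()['clock'])"
```

```text
the job is handed in; nothing more can be done
the job is handed in; nothing more can be done
```

I pointed out the shut valve and pushed the pump stop fully down, then drew back and handed the job in at about 22 s of the 48 s limit. No verdict was reported.

- **Shut valve:** it is the valve at the manifold's -y end, with its hub at about (0.530, -0.025). I held the fingertips about 30 mm above the hub for over 2 s, within a few millimetres of centre. No contact force showed in the readings.
- **Fingertip offset:** the first press met nothing, because the closed fingertips end about 30 mm behind the reported TCP, not at it as described. The camera view and the contact height both showed this, but I did not find the cause.
- **Repeated dwell:** because of that offset, the first dwell may have been too high. I repeated it lower, at a height that met the limits whichever way the offset is read. The pump plunger was then only about 2–3 mm down, so the steps stayed in order.
- **Pump stop:** the plunger met its end stop, with force rising to 20 N and no further movement. After I drew back, its image sat about 12 mm lower.
- **Everything else:** the small plunger's image is unchanged, and the cup and jar are within 3 mm of their first readings. The spanner and spoon were found at the end but had no first reading to compare. I did not re-measure the gasket ring and stopper, but nothing came near them.

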